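Hold a test kiln's lid at its balance point for the stay to be refitted

TASK

The lid stay has come off the little test kiln and I am about to refit it: first, with the lid still down, press both dark covers of the wiring box at the kiln's side down until they snap shut, so that no crumbs of brick fall onto the terminals. Then take the lid by its black handle, swing it up to its balance point, where it wants to fall neither shut nor backwards, and finish while holding it there by the handle with the gripper. Never let the lid drop shut or go over backwards, and leave everything else on the table where it is.

Things in the scene. Friction and masses are not known exactly. Their poses are not given: they have to be found in the camera images.
- kiln: Small test kiln, fixed: steel box 170 mm deep (x) x 190 wide (y), rim at 115 mm, closed lid's top at 151 mm. Origin on the table under its middle; x points from the handle side (front) to the hinge side (rear), z up. On its -y side a grey wiring box (x -75 to 75 mm, y -107 to -169) has two dark snap covers, front (middle x = -37) and rear (x = +37); their tops are 91 mm above the table when shut
- kiln_lid (a joint): Lid hinge, rad: 0 = down, grows as the handle side rises. No stay, hardly any friction: it falls shut below its balance point and back (stop at 1.85) beyond it. Balance point: 1.40 rad (80 degrees), where the handle is 222 mm above the hinge axis and 20 mm to the front of it. 0.6 to 0.9 kg; 3 to 4 N at the handle lifts it from flat
- lid_handle: Lid handle: black round bar 12 mm across, along the kiln's y, 95 mm free between two steel posts. Origin mid-bar; turns with the lid. Lid down: 133 mm above the table, 222 mm in front of the hinge axis, 42 mm (axis; 36 mm free gap) in front of the lid and kiln, so open the fingers only some 30 mm. Pinched from above, the bar turns between the pads as the lid swings
- lid_hinge (a point): Middle of the lid's hinge axis, which runs along the kiln's y: 95 mm behind the kiln's origin (+x), 115 mm above the table; fixed to the kiln
- front_cover (a joint): Hinge of the front snap cover, rad: 0 = shut, grows as it opens; stays where it is left. Hinge along the kiln's x on the edge next to the kiln (y = -110 mm, 86 mm above the table); free edge on the outside, 62 mm from it. Pushed down, it meets a sprung catch at about 0.17 rad and takes some 6 N on the pad to snap to 0, where it stays
- front_pad (a point): Ribbed thumb pad on top of the front cover, 46 mm from its hinge; moves with the cover. Cover 70 x 66 mm, dark slate
- rear_cover (a joint): Hinge of the rear snap cover: same make, size and behaviour as the front one
- rear_pad (a point): Ribbed thumb pad on top of the rear cover, 46 mm from its hinge; moves with the cover
- lid_stay: Bystander: the loose steel lid stay, a flat strap 150 x 16 x 4 mm with a brass pivot, lying beside the wiring box. Origin under its middle
- kiln_prop: Bystander: cream tube 38 mm across, 75 mm high, standing on the kiln's left. Origin under it
- glaze_jar: Bystander: jar 68 mm across, 85 mm high. Origin under it
- slip_cup: Bystander: white cup 84 mm across, 70 mm high. Origin under it
- bisque_bowl: Bystander: pink-brown bowl 130 mm across, 50 mm high, on the brown board. Origin under it
- brush: Bystander: brush 190 mm long lying on the brown board
- needle_tool: Bystander: aluminium needle tool 150 mm long lying on the brown board

How it is judged:
By the outcome, as a careful person would: the job done as asked, in the order asked, and still so for the second after the job is handed in, while the arm keeps its last pose, push and grip.
It also fails if it takes over 54 s, if anything falls off the work surface, if the arm or the gripper's body presses on something with over 40 N, if the wrist force passes 120 N, or if a joint passes its speed limit or range.

ROBOT

A 7-joint arm with a two-finger parallel gripper is mounted at the origin on the work surface. World frame = base frame: x ahead of the robot, y to its left, z up, the work surface at z = 0. Lengths are in mm, angles in degrees, forces in N, time in s.
With the tool pointing down it reaches from about 400 to 900 mm from the base axis. Payload 5.5 kg.
Tool frame: the origin (TCP) lies midway between the tips of the shut fingers; the grasp point (between the pads) lies 19 mm behind it; z points along the fingers, y is the line along which they close (so a half turn about z gives the same grasp; the last joint's range is limited). The gripper opens to 85 mm and grips with 20 to 120 N. Pads are 22 mm wide; open, the fingers measure 114 mm over their backs; the gripper's body (76 mm by 85 mm) begins 54 mm behind the grasp point. The pads swing forward as they close: fully open they stand 13 mm farther back than shut.
Start: joints at [-61.582, 28.699, -24.465, 88.831, 12.651, 65.22, -12.049], TCP at [149.918, 632.475, 231.31] pointing down, gripper open.
Joint ranges: [-164.97, 164.97], [-17.58, 116.51], [-87.97, 89.64], [11.32, 138.91], [-80.73, 260.73], [10.89, 115.49], [-147.41, 147.41]. Speed limits (degrees/s): [147.25, 147.25, 180, 180, 180, 180, 180].

INTERFACE

Orientations are given as [roll, pitch, yaw] about the fixed x, y, z axes, in that order (R = Rz(yaw) Ry(pitch) Rx(roll)).
In Python, from workcell import * gives the robot as it stands. The module is installed in compiled form; this text tells all that it offers.
- The arm moves only by the shell command python3 -m crank 'ROWS' [FORCE]. ROWS is JSON, one flat list of numbers, 7 for each row, row after row: the shift along the world's x, y, z scaled (see below), then the turn, a rotation vector about the world's x, y, z scaled (see below), then the closure, from 0 (fully open) to 1 (shut). In form: [dx, dy, dz, rx, ry, rz, claw, dx, dy, dz, rx, ry, rz, claw, ...]. A call has 1 to 20 rows; each row is the pose to reach, as a shift and turn from the pose commanded when the call began; what a row does not reach only later rows make up. The controller multiplies each number of a shift by 50 cm and each number of a turn by 45 degrees. A row lasts 1/10 s, in which the tool goes at most 50 mm and 8.59 degrees, less where a joint would pass 70% of its speed; a pose out of reach is approached as far as the arm can. A call with a number of a shift or a turn outside -1 to 1 is refused whole. A call with a gripper value outside its range is refused whole. The fingers move at their own pace and stop on an object; FORCE is the grip in N (left out, the last holds). Time passes only in rows, so rows that repeat a pose let the fingers close. It gives the time, the measured TCP pose, the force, the opening and the grip force at its end, in the units of the state.
- observe(): the state, without advancing time (a new reading comes with each control period).
- get_image(name): name is "scene" or "top" or "wrist"; returns the picture (420x560x3 uint8, red, green, blue); there is no depth.
- camera_params(name): a dict with "vfov" (degrees; the focal length in pixels is half the picture's height over the tangent of half this angle, whatever the lens; pixels are square), "cx", "cy" (the principal point, pixels), "k1" (the pictures are not rectified: a ray, as slopes to the right and down, at radius r is drawn at 1 + k1 r^2 times it, then the intrinsics apply), "extrinsics" (4x4, takes a point from world to camera coordinates); the wrist camera has in their place "mount" (4x4, takes a point from camera to tool coordinates, whose origin is the TCP and whose axes are the flange's). Camera axes: x right, y down, z forward; pixel columns grow to the right and rows downward; lengths in mm; the calibration is good to about 2 mm. A picture is of the moment at which its call begins: read the wrist's pose just before it. camera_params takes no time and is no camera call.
- finish_job(): hands the job in; it is judged then, once.
The state is a dict: "time": time; "joints": joint angles; "qd": joint speeds; "effort": joint torques, N m; "eef_pos": TCP position; "ee_rot": TCP orientation; "contact_force": force on the tool from outside, world axes, zero at the start; "wrist_torque": the same for the moment, N m; "finger_gap": finger opening in mm; "grip_force": force on a finger pad.
Only numpy, scipy, OpenCV 4.12 (cv2) and the standard library are available. Lean on these libraries where they do the work, as an engineer would, in place of code of your own. Each camera call takes 0.05 s, during which the arm holds its last target. There are 200 camera calls.

## Working session

There is one attempt and no reset: what is moved stays moved. The work goes in short steps, Python scripts to look and compute and a shell command to move; the robot and the scene stay as the last step left them, time stands still between calls to the robot, and variables do not carry over. Pictures are saved under pics/ and viewed, at most 10 in all, crops included, and the job is handed in when it is done.

```bash
mkdir -p pics; python3 - <<'E'
from workcell import *
import cv2
for n in ("scene","top"):
    cv2.imwrite(f"pics/{n}0.png",cv2.resize(get_image(n),(784,588),interpolation=cv2.INTER_CUBIC)[:,:,::-1])
    print(n,camera_params(n))
print(camera_params("wrist")); print(observe())
E
```

```text
scene {'vfov': 44.86240998530147, 'cx': 277.73589830313983, 'cy': 207.67836717948637, 'k1': -0.09081733102500651, 'extrinsics': array([[-7.80492090e-01,  6.25132604e-01,  6.42853571e-03,
         3.63393331e+02],
       [ 4.87508849e-01,  6.15038698e-01, -6.19727781e-01,
        -2.20764988e+02],
       [-3.91365839e-01, -4.80558663e-01, -7.84790514e-01,
         1.79655977e+03],
       [ 0.00000000e+00,  0.00000000e+00,  0.00000000e+00,
         1.00000000e+00]])}
top {'vfov': 48.374730503108474, 'cx': 271.1586849895038, 'cy': 208.12635539262882, 'k1': 0.019308392008670763, 'extrinsics': array([[ 2.07665385e-02, -9.99314803e-01,  3.06377940e-02,
         4.98100448e+01],
       [-9.82156211e-01, -2.61199953e-02, -1.86244258e-01,
         5.27148312e+02],
       [ 1.86916903e-01, -2.62234512e-02, -9.82025663e-01,
         1.17806828e+03],
       [ 0.00000000e+00,  0.00000000e+00,  0.00000000e+00,
         1.00000000e+00]])}
{'vfov': 67.897172911291, 'cx': 275.35383782723596, 'cy': 209.50377570064262, 'k1': -0.0717837305264719, 'mount': array([[-9.70619626e-04, -9.55268880e-01, -2.957
[... 299 characters left out ...]
e': 0.1, 'joints': array([-61.58003815,  28.74934657, -24.45514636,  88.8847432 ,
        12.65287695,  65.21931139, -12.04952354]), 'qd': array([ 0.04809594, -0.0888468 ,  0.00489741, -0.19048276, -0.04812256,
        0.06058224,  0.04638617]), 'effort': array([-1.11332253e-02, -5.70812309e+01, -5.83906353e+00, -2.81744546e+01,
        1.03083265e-02,  5.66392133e-03, -1.07028720e-05]), 'eef_pos': array([149.86757911, 631.85621994, 230.35980609]), 'ee_rot': array([-1.79900378e+02, -2.60368206e-03,  1.66664270e+02]), 'contact_force': array([0.38007612, 0.40747037, 0.07630803]), 'wrist_torque': array([-0.00150296, -0.04835987, -0.00567481]), 'grip_force': 0.0, 'finger_gap': 85.71776708935256}
```

View pics/top0.png

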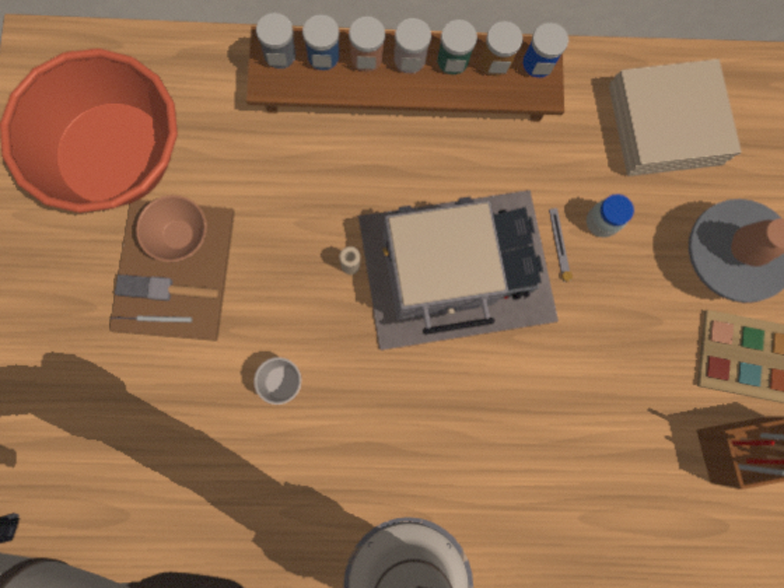

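View pics/scene0.png

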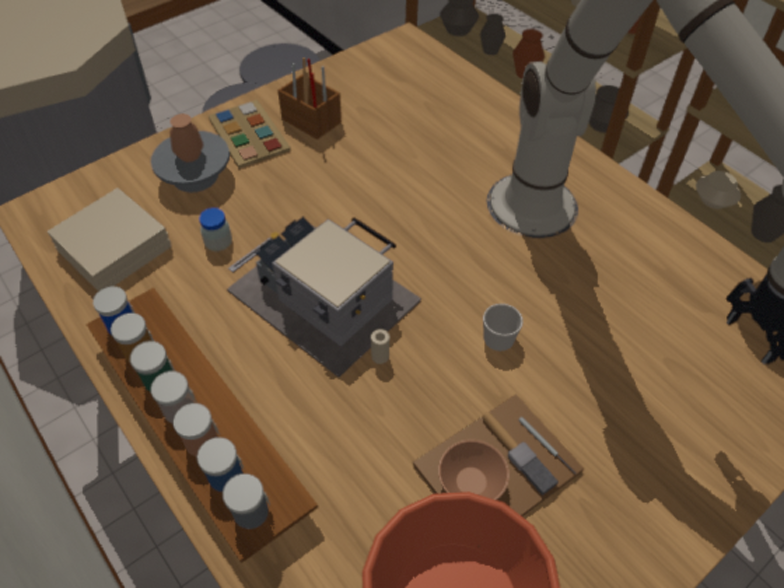

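The top picture shows the kiln about (450,255) of the enlarged view, the handle bar from (425,330) to (493,321), and the covers at (515,228) and (522,265), both apparently partly open. The scene view confirms this layout. Next I take a closer crop.

```bash
cat > h.py <<'E'
import numpy as np, cv2
from workcell import *
def cam(n):
    p=camera_params(n); f=210/np.tan(np.radians(p["vfov"]/2))
    if n=="wrist":
        from scipy.spatial.transform import Rotation as R
        o=observe(); T=np.eye(4); T[:3,:3]=R.from_euler("xyz",o["ee_rot"],degrees=True).as_matrix(); T[:3,3]=o["eef_pos"]
        E=np.linalg.inv(T@p["mount"])
    else: E=p["extrinsics"]
    return p,f,E
def proj(c,P):
    p,f,E=c; q=E[:3,:3]@np.array(P,float)+E[:3,3]; s=q[:2]/q[2]; s=s*(1+p["k1"]*(s@s)); return s*f+[p["cx"],p["cy"]]
def ray(c,u):
    p,f,E=c; d=(np.array(u,float)-[p["cx"],p["cy"]])/f; s=d.copy()
    for _ in range(20): s=d/(1+p["k1"]*(s@s))
    R=E[:3,:3]; return -R.T@E[:3,3], R.T@np.array([s[0],s[1],1])
def plane(c,u,z):
    o,d=ray(c,u); return o+d*(z-o[2])/d[2]
E
python3 - <<'E'
from h import *
im=get_image("top"); cv2.imwrite("pics/c.png",cv2.resize(im[130:255,255:405],None,fx=5,fy=4.8,interpolation=cv2.INTER_CUBIC)[:,:,::-1])
c=cam("top")
for u,z in [((425,330),133),((493,321),133),((387,212),151),((496,201),151),((506,292),151),((402,308),151)]:
    print(u,plane(c,np.array(u)/1.4,z).round(0))
E
```

```text
(425, 330) [444. -15. 133.]
(493, 321) [ 463. -133.  133.]
(387, 212) [649.  55. 151.]
(496, 201) [ 675. -138.  151.]
(506, 292) [ 511. -153.  151.]
(402, 308) [478.  26. 151.]
```

View pics/c.png

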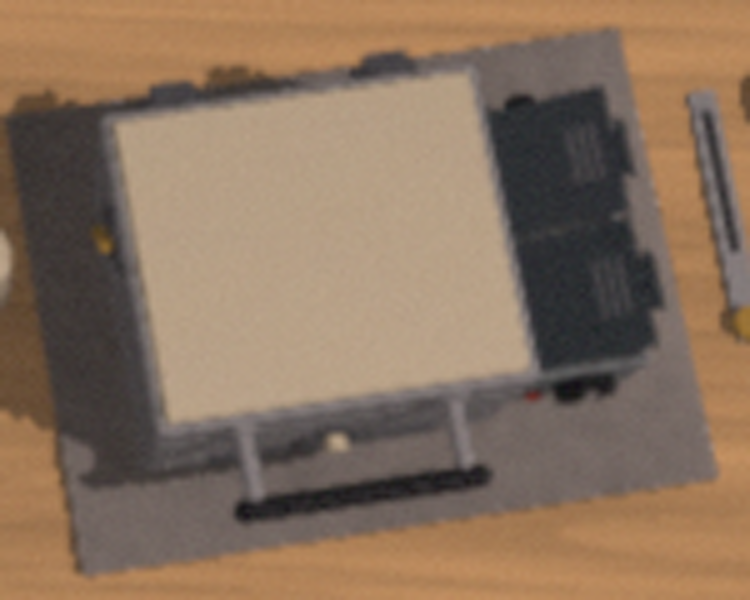

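The crop (u=255+x/5, v=130+y/4.8) shows lid corners at (103,115), (475,68), (542,373), (160,430), bar ends at (240,512), (487,474), and pads at (585,150) rear and (613,285) front. I fit the kiln pose and predict the covers for several angles.

```bash
cat >> h.py <<'E'
def K(pose,P):
    x,y,a=pose; c,s=np.cos(a),np.sin(a); return np.array([x+c*P[0]-s*P[1],y+s*P[0]+c*P[1],P[2]])
def pad(i,t,r=46,dx=0,h=5): # h: pad top over hinge plane
    return [37*i+dx,-110-r*np.cos(t)-h*-np.sin(t)*-1*-1 if False else -110-r*np.cos(t)+h*np.sin(t),86+r*np.sin(t)+h*np.cos(t)]
E
python3 - <<'E'
from h import *
from scipy.optimize import least_squares
c=cam("top")
f=lambda q: np.array([255+q[0]/5,130+q[1]/4.8])
obs=[((85,95,151),(103,115)),((85,-95,151),(475,68)),((-85,-95,151),(542,373)),((-85,95,151),(160,430))]
H=[(240,512),(487,474)]
def res(v):
    r=[proj(c,K(v,P))-f(q) for P,q in obs]
    r.append(proj(c,K(v,(-127,0,133)))-(f(H[0])+f(H[1]))/2); return np.ravel(r)
s=least_squares(res,[570,-55,-.15]); print(s.x,np.degrees(s.x[2]),s.fun.round(1))
v=s.x; np.save("k.npy",v)
inv=lambda u:((u-[255,130])*[5,4.8]).round(0)
cs=cam("scene")
for t in (0,.2,.3,.4,.5,.7,.9,1.1):
    print(t,[(inv(proj(c,K(v,pad(i,t)))),inv(proj(c,K(v,pad(i,t,62)))),(proj(cs,K(v,pad(i,t)))*1.4).round()) for i in(-1,1)])
for k,P in dict(h=(-127,0,133),hinge=(95,0,115)).items(): print(k,K(v,P).round(1))
im=get_image("scene"); cv2.imwrite("pics/s.png",cv2.resize(im[145:230,155:290],(800,504),interpolation=cv2.INTER_CUBIC)[:,:,::-1])
E
```

```text
[ 5.77210040e+02 -5.04713776e+01  1.81144128e-01] 10.378794029111834 [-0.6 -0.7  0.7 -2.   0.6  1.1 -0.5  1.2 -0.2  0.2]
0 [(array([617., 294.]), array([647., 290.]), array([295., 233.])), (array([588., 162.]), array([618., 158.]), array([271., 252.]))]
0.2 [(array([617., 291.]), array([649., 285.]), array([295., 231.])), (array([589., 158.]), array([620., 152.]), array([271., 250.]))]
0.3 [(array([616., 290.]), array([648., 283.]), array([296., 230.])), (array([588., 156.]), array([619., 150.]), array([271., 249.]))]
0.4 [(array([615., 289.]), array([646., 282.]), array([296., 229.])), (array([586., 155.]), array([617., 147.]), array([272., 248.]))]
0.5 [(array([612., 288.]), array([643., 280.]), array([297., 229.])), (array([583., 153.]), array([614., 145.]), array([272., 247.]))]
0.7 [(array([604., 286.]), array([633., 278.]), array([298., 228.])), (array([575., 151.]), array([603., 142.]), array([274., 246.]))]
0.9 [(array([592., 286.]), array([618., 278.]), array([300., 228.])), (array([563., 150.]), array([589., 140.]), array([276., 246.]))]
1.1 [(array([578., 287.]), array([600., 278.]), array([303., 228.])), (array([549., 150.]), array([570., 140.]), array([278., 247.]))]
h [452.3 -73.4 133. ]
hinge [670.7 -33.4 115. ]
```

View pics/s.png

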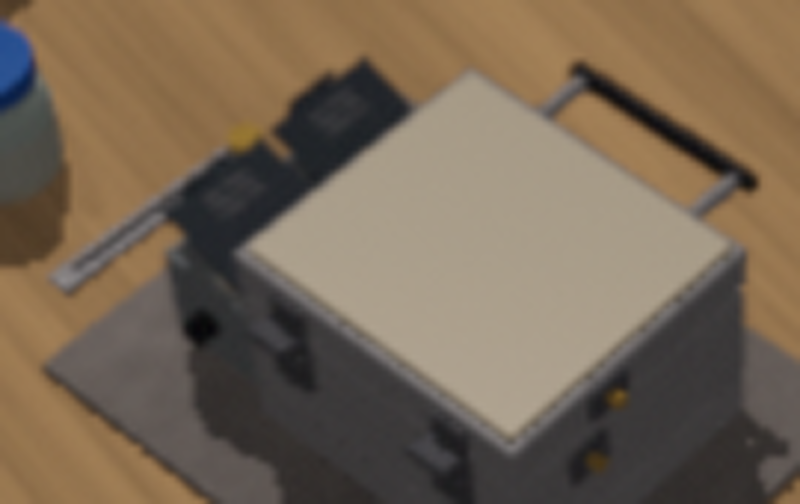

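Fit residuals are small (kiln at (577,-50), yaw 10.4°), and both covers match about 0.4–0.5 rad open. I move over, with shut fingers, turned to yaw 100.4.

```bash
python3 -m crank '[0.42,-0.84,0,0,0,-0.736,1, 0.42,-0.84,0,0,0,-0.736,1, 0.42,-0.84,0,0,0,-0.736,1, 0.42,-0.84,0,0,0,-0.736,1, 0.42,-0.84,0,0,0,-0.736,1, 0.42,-0.84,0,0,0,-0.736,1, 0.42,-0.84,0,0,0,-0.736,1, 0.42,-0.84,0,0,0,-0.736,1, 0.42,-0.84,0,0,0,-0.736,1, 0.42,-0.84,0,0,0,-0.736,1, 0.42,-0.84,0,0,0,-0.736,1]' 40
python3 -m crank '[0.42,-0.84,0,0,0,-0.736,1, 0.42,-0.84,0,0,0,-0.736,1, 0.42,-0.84,0,0,0,-0.736,1, 0.42,-0.84,0,0,0,-0.736,1, 0.42,-0.84,0,0,0,-0.736,1, 0.42,-0.84,0,0,0,-0.736,1, 0.42,-0.84,0,0,0,-0.736,1, 0.42,-0.84,0,0,0,-0.736,1, 0.42,-0.84,0,0,0,-0.736,1, 0.42,-0.84,0,0,0,-0.736,1, 0.42,-0.84,0,0,0,-0.736,1, 0.42,-0.84,0,0,0,-0.736,1]'
python3 - <<'E'
from h import *
c=cam("wrist"); im=get_image("wrist").copy(); v=np.load("k.npy")
print(observe()["joints"].round(0))
for P in [(-127,0,133),(-85,-95,151),(85,-95,151),pad(-1,.45),pad(1,.45)]:
    u=proj(c,K(v,P)); print(P,u.round()); cv2.drawMarker(im,tuple(int(t) for t in u),(255,0,0),0,10,1)
cv2.imwrite("pics/w1.png",cv2.resize(im,(784,588))[:,:,::-1])
E
```

```text
time: 1.3
eef_pos: [361.3, 209.3, 231.4]
ee_rot: [-180.0, 0.0, 133.2]
contact_force: [0.5, 0.6, -0.3]
finger_gap: 0.3
grip_force: 0.0
time: 2.5
eef_pos: [570.2, -205.8, 230.5]
ee_rot: [-179.9, -0.1, 100.5]
contact_force: [0.1, 0.6, 0.4]
finger_gap: 0.2
grip_force: 0.0
[ 4. 23. 17. 97. -7. 62. 34.]
(-127, 0, 133) [144.   6.]
(-85, -95, 151) [205. 144.]
(85, -95, 151) [443. 146.]
[-37, np.float64(-149.245739037667), np.float64(110.51065008087998)] [273. 203.]
[37, np.float64(-149.245739037667), np.float64(110.51065008087998)] [357. 203.]
```

View pics/w1.png

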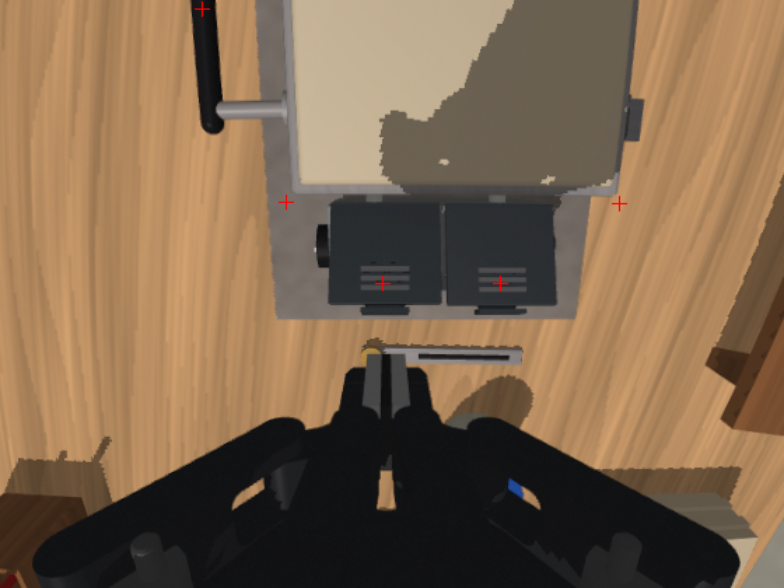

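The wrist view shows the front pad at (385,278), the rear pad at (503,280) and the bar at (205,9), all within about 3 mm of the predicted marks. I press the front cover.

```bash
python3 -m crank '[0,-0.006,-0.1,0,0,0,1, 0,-0.006,-0.18,0,0,0,1, 0,-0.006,-0.21,0,0,0,1, 0,-0.006,-0.23,0,0,0,1, 0,-0.006,-0.25,0,0,0,1, 0,-0.006,-0.265,0,0,0,1, 0,-0.006,-0.275,0,0,0,1, 0,-0.006,-0.282,0,0,0,1, 0,-0.006,-0.285,0,0,0,1, 0,-0.006,-0.285,0,0,0,1]'
```

```text
time: 3.55
eef_pos: [571.3, -211.4, 91.0]
ee_rot: [179.8, 0.1, 100.4]
contact_force: [-1.8, 0.4, 8.3]
finger_gap: -0.1
grip_force: 4.3
```

```bash
python3 -m crank '[0,0,-0.006,0,0,0,1, 0,0,-0.01,0,0,0,1, 0,0,-0.01,0,0,0,1]'
python3 -m crank '[0,0,0.06,0,0,0,1, 0,0,0.1,0,0,0,1, 0.072,0.013,0.12,0,0,0,1, 0.145,0.026,0.12,0,0,0,1, 0.145,0.026,0.12,0,0,0,1, 0.145,0.026,0.1,0,0,0,1]'
python3 -m crank '[0,0,-0.02,0,0,0,1, 0,0,-0.04,0,0,0,1, 0,0,-0.06,0,0,0,1, 0,0,-0.075,0,0,0,1, 0,0,-0.085,0,0,0,1, 0,0,-0.092,0,0,0,1, 0,0,-0.1,0,0,0,1, 0,0,-0.1,0,0,0,1, 0,0,-0.1,0,0,0,1]'
```

```text
time: 3.85
eef_pos: [571.8, -211.4, 90.2]
ee_rot: [179.7, 0.0, 100.4]
contact_force: [-11.9, 4.3, 38.4]
finger_gap: -0.3
grip_force: 19.3
time: 4.45
eef_pos: [644.2, -197.1, 134.9]
ee_rot: [179.8, 0.1, 100.5]
contact_force: [-0.8, 0.1, 0.4]
finger_gap: -0.0
grip_force: 0.0
time: 5.35
eef_pos: [642.5, -198.8, 90.2]
ee_rot: [179.9, 0.0, 100.4]
contact_force: [-15.4, 2.4, 40.0]
finger_gap: -0.2
grip_force: 19.9
```

Both covers hit a hard stop at 90 mm, so they are shut. I rise and go over the handle with the fingers opened about 30 mm.

```bash
python3 -m crank '[0,0,0.08,0,0,0,1, 0,0,0.17,0,0,0,1, 0,0,0.26,0,0,0,1, -0.08,0.05,0.31,0,0,0,1, -0.16,0.1,0.31,0,0,0,0.65, -0.24,0.15,0.31,0,0,0,0.65, -0.32,0.2,0.31,0,0,0,0.65, -0.38,0.248,0.31,0,0,0,0.65, -0.38,0.248,0.31,0,0,0,0.65, -0.38,0.248,0.31,0,0,0,0.65, -0.38,0.248,0.31,0,0,0,0.65]'
python3 - <<'E'
from h import *
c=cam("wrist"); im=get_image("wrist").copy(); v=np.load("k.npy")
for P in [(-127,0,133),(-127,47,133),(-127,-47,133),pad(-1,0),pad(1,0)]:
    u=proj(c,K(v,P)); print(P,(u*1.4).round()); cv2.drawMarker(im,tuple(int(t) for t in u),(255,0,0),0,10,1)
cv2.imwrite("pics/w2.png",cv2.resize(im,(784,588))[:,:,::-1])
t=get_image("top"); cv2.imwrite("pics/t2.png",cv2.resize(t[130:255,255:405],None,fx=5,fy=4.8,interpolation=cv2.INTER_CUBIC)[:,:,::-1])
E
```

```text
time: 6.45
eef_pos: [453.5, -74.1, 239.1]
ee_rot: [179.9, 0.0, 100.4]
contact_force: [-0.0, 0.2, -0.7]
finger_gap: 29.8
grip_force: 0.0
(-127, 0, 133) [384. 292.]
(-127, 47, 133) [384. 212.]
(-127, -47, 133) [384. 363.]
[-37, np.float64(-156.0), np.float64(91.0)] [496. 461.]
[37, np.float64(-156.0), np.float64(91.0)] [586. 460.]
```

View pics/w2.png

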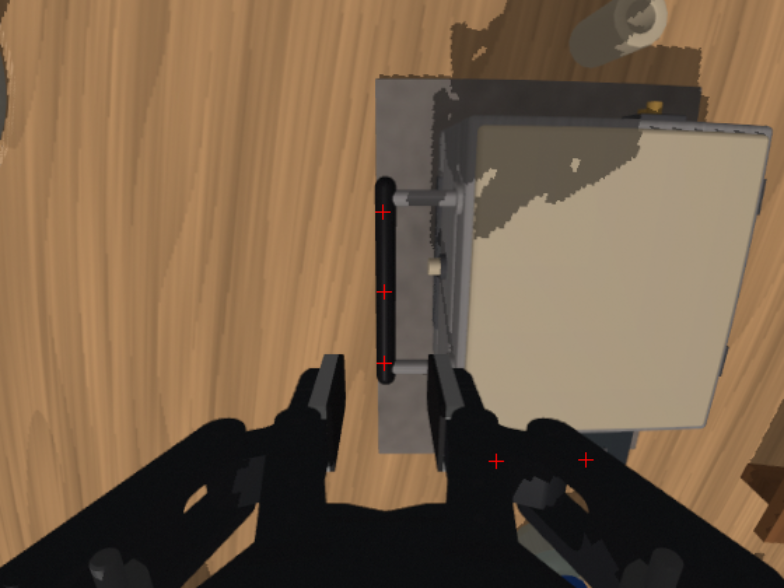

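View pics/t2.png

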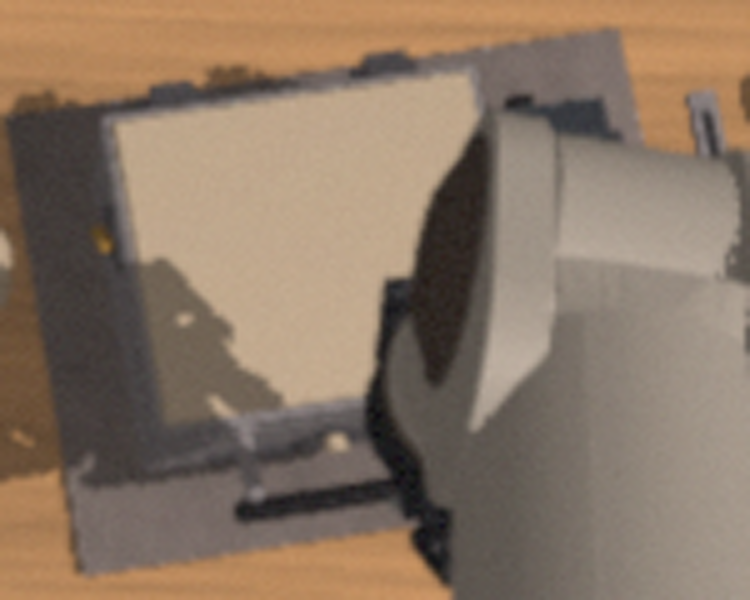

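The wrist view shows the bar at x≈386, between the fingers (335–440), with its posts at rows 198 and 368, so the bar centre is about 3 mm further along +y. I descend and pinch, and work out the arc meanwhile.

```bash
python3 -m crank '[0,0.006,-0.08,0,0,0,0.65, 0,0.006,-0.15,0,0,0,0.65, 0,0.006,-0.19,0,0,0,0.65, 0,0.006,-0.22,0,0,0,0.65, 0,0.006,-0.24,0,0,0,0.65, 0,0.006,-0.252,0,0,0,0.65, 0,0.006,-0.252,0,0,0,0.65]'
python3 - <<'E'
import numpy as np
for n in range(0,29):
    t=n*.05; p=.081+t; X=222-222.7*np.cos(p); Z=222.7*np.sin(p)-18
    print(f"{t:.2f} {X*.9836/500:.3f},{X*.18/500:.3f},{Z/500:.3f}")
E
```

```text
time: 7.25
eef_pos: [452.3, -70.9, 112.2]
ee_rot: [-179.9, -0.0, 100.4]
contact_force: [-0.7, 0.0, -0.4]
finger_gap: 29.7
grip_force: 0.0
0.00 0.000,0.000,0.000
0.05 0.002,0.000,0.022
0.10 0.006,0.001,0.044
0.15 0.010,0.002,0.066
0.20 0.016,0.003,0.088
0.25 0.022,0.004,0.109
0.30 0.030,0.005,0.130
0.35 0.039,0.007,0.150
0.40 0.048,0.009,0.170
0.45 0.059,0.011,0.190
0.50 0.071,0.013,0.208
0.55 0.083,0.015,0.227
0.60 0.096,0.018,0.244
0.65 0.111,0.020,0.261
0.70 0.126,0.023,0.278
0.75 0.141,0.026,0.293
0.80 0.158,0.029,0.308
0.85 0.175,0.032,0.321
0.90 0.193,0.035,0.334
0.95 0.212,0.039,0.346
1.00 0.231,0.042,0.357
1.05 0.250,0.046,0.367
1.10 0.270,0.049,0.376
1.15 0.291,0.053,0.384
1.20 0.312,0.057,0.391
1.25 0.333,0.061,0.397
1.30 0.354,0.065,0.401
1.35 0.376,0.069,0.405
1.40 0.397,0.073,0.408
```

```bash
python3 -m crank '[0,0,0,0,0,0,1, 0,0,0,0,0,0,1, 0,0,0,0,0,0,1, 0,0,0,0,0,0,1, 0,0,0,0,0,0,1]' 50
python3 -m crank '[0.001,0,0.011,0,0,0,1, 0.002,0,0.022,0,0,0,1, 0.004,0.001,0.033,0,0,0,1, 0.006,0.001,0.044,0,0,0,1, 0.006,0.001,0.044,0,0,0,1]'
```

```text
time: 7.75
eef_pos: [452.8, -70.7, 113.5]
ee_rot: [179.9, 0.0, 100.4]
contact_force: [-1.4, -1.0, 5.7]
finger_gap: 10.2
grip_force: 49.1
time: 8.25
eef_pos: [455.5, -70.2, 135.4]
ee_rot: [180.0, 0.0, 100.4]
contact_force: [1.0, -1.7, -4.8]
finger_gap: 10.3
grip_force: 48.9
```

```bash
python3 - <<'E'
from h import *
im=get_image("wrist"); cv2.imwrite("pics/w3.png",cv2.resize(im[180:420,120:440],(800,600),interpolation=cv2.INTER_CUBIC)[:,:,::-1])
E
```

```text
(no output)
```

View pics/w3.png

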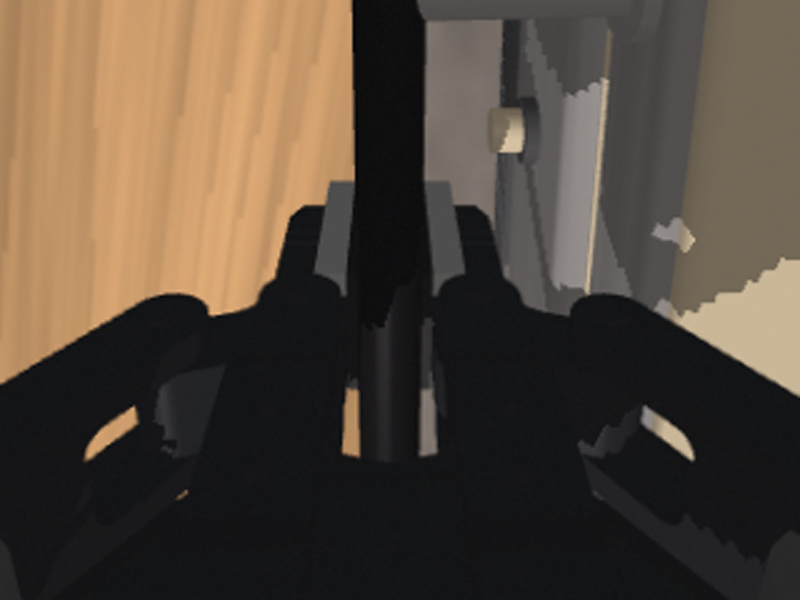

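The bar (x≈390) sits between both pads and the lid has lifted. I swing on along the arc to about 0.75 rad.

```bash
python3 -m crank '[0.004,0.001,0.022,0,0,0,1, 0.010,0.002,0.044,0,0,0,1, 0.016,0.003,0.065,0,0,0,1, 0.024,0.004,0.086,0,0,0,1, 0.033,0.006,0.106,0,0,0,1, 0.042,0.008,0.126,0,0,0,1, 0.053,0.010,0.146,0,0,0,1, 0.065,0.012,0.164,0,0,0,1, 0.077,0.014,0.183,0,0,0,1, 0.090,0.017,0.200,0,0,0,1, 0.105,0.019,0.217,0,0,0,1, 0.120,0.022,0.234,0,0,0,1, 0.135,0.025,0.249,0,0,0,1, 0.135,0.025,0.249,0,0,0,1]'
```

```text
time: 9.7
eef_pos: [521.0, -58.0, 261.2]
ee_rot: [-179.7, -0.0, 100.4]
contact_force: [-12.1, -3.7, 8.4]
finger_gap: 10.2
grip_force: 49.1
```

Small radial push (about 15 N) indicates that my arc runs 2–3 mm inside; I correct by -1 mm x, +2.5 mm z and continue to 1.30 rad.

```bash
python3 -m crank '[0.015,0.003,0.020,0,0,0,1, 0.032,0.006,0.033,0,0,0,1, 0.050,0.009,0.046,0,0,0,1, 0.069,0.013,0.058,0,0,0,1, 0.088,0.016,0.069,0,0,0,1, 0.107,0.020,0.079,0,0,0,1, 0.127,0.023,0.088,0,0,0,1, 0.148,0.027,0.096,0,0,0,1, 0.169,0.031,0.103,0,0,0,1, 0.190,0.035,0.109,0,0,0,1, 0.200,0.037,0.111,0,0,0,1, 0.211,0.039,0.113,0,0,0,1, 0.211,0.039,0.113,0,0,0,1, 0.211,0.039,0.113,0,0,0,1]'
python3 - <<'E'
from h import *
c=cam("scene"); im=get_image("scene").copy(); v=np.load("k.npy")
cv2.imwrite("pics/s2.png",cv2.resize(im[100:230,140:313],(798,600),interpolation=cv2.INTER_CUBIC)[:,:,::-1])
o=observe()
print(o["eef_pos"],o["contact_force"], "end target bar",K(v,(75,0,337)))
for n,P in dict(barmid=(75-21,0,337-3),end1=(54,59,334),end2=(54,-59,334)).items(): print(n,((proj(c,K(v,P))-[140,100])*[798/173,600/130]).round())
E
```

```text
time: 11.1
eef_pos: [629.8, -37.9, 318.0]
ee_rot: [179.8, 0.0, 100.4]
contact_force: [-2.3, -2.8, 5.2]
finger_gap: 10.0
grip_force: 52.8
[629.78766999 -37.8608068  317.97810934] [-2.46063419 -2.49485685  5.46771847] end target bar [650.98290631 -36.95974519 337.        ]
barmid [363. 236.]
end1 [439. 287.]
end2 [290. 188.]
```

View pics/s2.png

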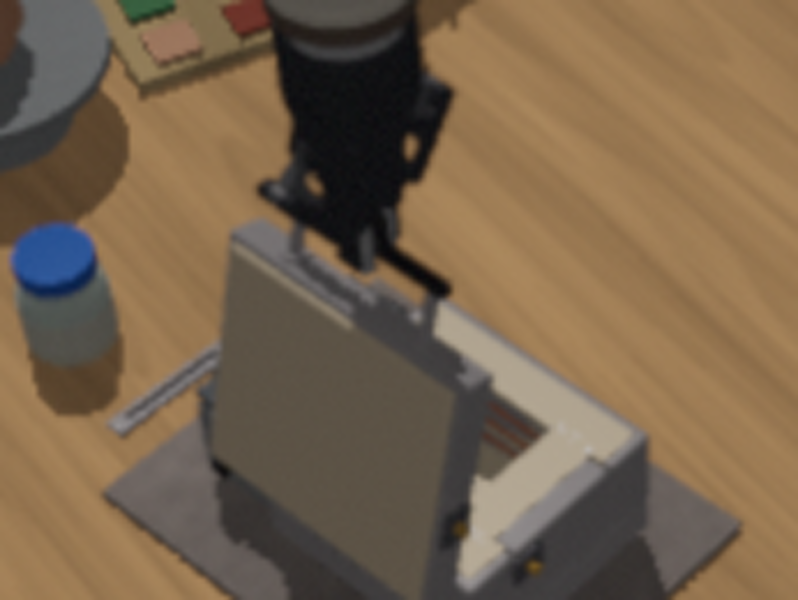

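The lid is about 1.30 rad up; bar ends at (443,290) and (265,188) agree with prediction within a few mm. Displacement from the start (180 mm of 202) and the absolute position both say 21–22 mm remain.

```bash
python3 -m crank '[0.011,0.002,0.002,0,0,0,1, 0.022,0.004,0.004,0,0,0,1, 0.033,0.006,0.006,0,0,0,1, 0.043,0.008,0.007,0,0,0,1, 0.043,0.008,0.007,0,0,0,1, 0.043,0.008,0.007,0,0,0,1, 0.043,0.008,0.007,0,0,0,1, 0.043,0.008,0.007,0,0,0,1]'
python3 - <<'E'
from h import *
o=observe(); print(o["eef_pos"],o["contact_force"],((o["eef_pos"]-[452.8,-70.7,113.5])@[.9836,.18,0]))
c=cam("wrist"); v=np.load("k.npy"); im=get_image("top").copy()
cv2.imwrite("pics/t3.png",cv2.resize(im[110:260,240:440],(800,600),interpolation=cv2.INTER_CUBIC)[:,:,::-1])
E
```

```text
time: 11.95
eef_pos: [650.9, -33.9, 320.6]
ee_rot: [179.9, 0.0, 100.4]
contact_force: [-1.4, -3.1, 6.4]
finger_gap: 10.1
grip_force: 53.4
[650.89624027 -33.92588933 320.58853897] [-1.39878981 -3.09359604  6.41265302] 201.46680184639658
```

View pics/t3.png

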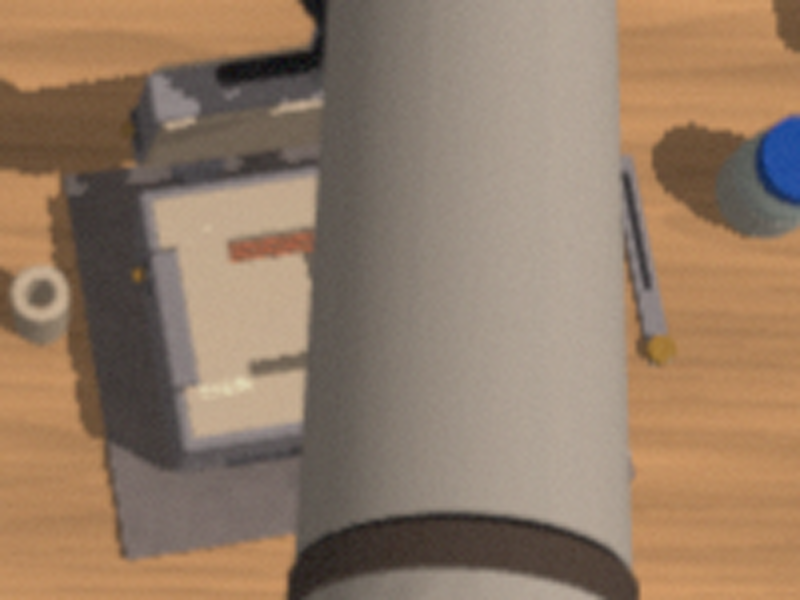

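The lid stands near vertical with the bar held (left end at (222,75)), and the prop, stay and jar have not moved. The measured travel of 201.5 mm out of 202 puts the lid at about 1.40 rad, so I hand it in.

```bash
python3 -c "
from workcell import *
print(finish_job())"
```

```text
the job is handed in; nothing more can be done
None
```

The job is handed in: I pressed both covers to their hard stop at 90 mm (shut, judged by force and height, not by a clear picture), then swung the lid up to about 1.40 rad, where the gripper holds it by the handle; nothing else was seen to move.

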